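# Bond-stack the cartons on the stacking board

## Task

Stack all the small cartons from the worktop onto the stacking board in staggered courses, labels up. First complete the bottom course, one carton on each of the three blue outlines, with the heavy blue-sleeved one on the left-hand outline; then lay up to two more lengthwise on top, each centred over the joint between two cartons below, and if there is a sixth, lay it crosswise on top, centred over the joint of the second course. Keep the stack neat and leave the honey jar, jam jar and lemon alone.

Things in the scene. Friction and masses are not known exactly. Their poses are not given: they have to be found in the camera images.
- stack_board: fixed wooden stacking board hooked over the worktop's front edge, 160 mm (its x) by 270 mm (its y), 24 mm high, flat top with a row of three blue outlines end to end along its y, each 46 mm (x) by 88 mm (y), 89 mm from centre to centre (so 5 mm between cartons). Origin under the middle outline's centre; the board reaches from x = -95 to +65 mm, y = -135 to +135 mm. Place and yaw vary.
- shelf_edge (a point): Fixed point on the lower front edge of the wall shelf that hangs over the back of the worktop, at x = 0.60 m all along y, its underside 457 mm over the worktop: wrists must keep clear of it, so carry low and draw back towards the robot before swinging sideways. The worktop's front edge is at x = 0.40 m, but at x = 0.49 m where y is over -0.045 m.
- place_1 (a point): Centre of one of the three blue outlines on the board's top face (z up, 24 mm over the worktop), where the underside of a bottom-course carton goes; the carton lies along this point's y. This one lies at board x = 0, y = -89 mm (right-hand end, seen from the robot).
- place_2 (a point): Centre of one of the three blue outlines on the board's top face (z up, 24 mm over the worktop), where the underside of a bottom-course carton goes; the carton lies along this point's y. This one lies at board x = 0, y = 0 mm (middle, seen from the robot).
- place_3 (a point): Centre of one of the three blue outlines on the board's top face (z up, 24 mm over the worktop), where the underside of a bottom-course carton goes; the carton lies along this point's y. This one lies at board x = 0, y = 89 mm (left-hand end, for the blue-sleeved carton, seen from the robot).
- bridge_1 (a point): Point over the middle of the joint between the bottom cartons on place_1 and place_2, 54 mm over the worktop: the underside of a second-course carton goes here, lying along this point's y.
- bridge_2 (a point): Point over the middle of the joint between the bottom cartons on place_2 and place_3, 54 mm over the worktop: the underside of a second-course carton goes here, lying along this point's y.
- tie (a point): Point over the middle of the board and the joint between the two second-course cartons, 84 mm over the worktop: the underside of a sixth carton goes here, lying along this point's x (crosswise).
- carton_1: small cardboard carton, brown with a green printed sleeve round its middle and a blank white label on top; 42 mm wide (its x), 84 mm long (its y), 30 mm high, about 120 g; all the green ones are interchangeable; origin at the centre of its underside, z up through the label. Always there; bottom of one pile.
- carton_2: small cardboard carton, brown with a green printed sleeve round its middle and a blank white label on top; 42 mm wide (its x), 84 mm long (its y), 30 mm high, about 120 g; all the green ones are interchangeable; origin at the centre of its underside, z up through the label. Always there; starts on carton_1.
- carton_3: small cardboard carton, brown with a green printed sleeve round its middle and a blank white label on top; 42 mm wide (its x), 84 mm long (its y), 30 mm high, about 120 g; all the green ones are interchangeable; origin at the centre of its underside, z up through the label. May be absent; starts on carton_2.
- carton_4: small cardboard carton, brown with a blue printed sleeve round its middle and a blank white label on top; 42 mm wide (its x), 84 mm long (its y), 30 mm high, about 250 g, the only blue one; origin at the centre of its underside, z up through the label. Always there; starts alone on the worktop.
- carton_5: small cardboard carton, brown with a green printed sleeve round its middle and a blank white label on top; 42 mm wide (its x), 84 mm long (its y), 30 mm high, about 120 g; all the green ones are interchangeable; origin at the centre of its underside, z up through the label. Always there; bottom of the other pile.
- carton_6: small cardboard carton, brown with a green printed sleeve round its middle and a blank white label on top; 42 mm wide (its x), 84 mm long (its y), 30 mm high, about 120 g; all the green ones are interchangeable; origin at the centre of its underside, z up through the label. May be absent; starts on carton_5.
- honey_jar: honey jar, 68x73x90 mm, bystander, stands on the worktop behind the work; origin under its centre
- jam_jar: jam jar with a green lid, 66 mm across, 94 mm high, bystander behind the work; origin under its centre
- lemon: lemon, 78x55x56 mm, bystander lying behind the work; origin under its centre
Things that resemble listed ones, but are neither listed nor needed, are in the scene too. What is shaped like the carton_4 but turquoise is not meant.

How it is judged:
By the outcome, as a careful person would: the job done as asked, in the order asked, and still so for the second after the job is handed in, with the robot touching nothing.
Of carton_3, carton_6 only 1 to 2 are there at a start; the rules pass over those that are not, and their reading is None.
At some moment in a run one of carton_4 may be knocked a few centimetres aside while the robot is not near it.
It also fails if it takes over 210 s, if anything falls off the work surface, if the arm or the gripper's body presses on something with over 40 N, if the wrist force passes 120 N, or if a joint passes its speed limit or range.

## Robot

A 7-joint arm with a two-finger parallel gripper is mounted at the origin on a cart in front of the work surface, level with it; the furniture and walls round the work are solid. World frame = base frame: x ahead of the robot, y to its left, z up, the work surface at z = 0. Lengths are in m, angles in rad, forces in N, time in s.
With the tool pointing down it reaches from about 0.4 to 0.85 m from the base axis. Payload 4.4 kg.
Tool frame: the origin (TCP) lies between the finger pads; the fingertips stand 25 mm ahead of it and the grasp point (between the pads) lies 6 mm ahead of it; z points along the fingers, y is the line along which they close (so a half turn about z gives the same grasp; the last joint's range is limited). The gripper opens to 94 mm and grips with 3 to 60 N. Pads are 16 mm wide; open, the fingers measure 119 mm over their backs; the gripper's body (75 mm by 177 mm) begins 78 mm behind the grasp point.
Start: joints at [1.133, 0.628, 0.038, 1.517, -0.027, 0.996, -0.02], TCP at [0.236, -0.606, 0.196] pointing down, gripper open.
Joint ranges: [-3.06, 3.06], [-0.37, 2.12], [-1.25, 1.32], [0.18, 2.47], [-1.1, 4.24], [0.23, 1.98], [-2.94, 2.94]. Speed limits (rad/s): [2.57, 2.57, 3.14, 3.14, 3.14, 3.14, 3.14].

## Interface

Orientations are given as a unit quaternion [w, x, y, z].
In Python, from workcell import arm gives the robot as it stands.
- The arm moves only by the tool carry_out, never from a script. Its argument "rows" is a list of rows, each a list of 7 numbers: the shift along the tool's x, y, z scaled (see below), then the turn, a rotation vector about the tool's x, y, z scaled (see below), then the closure, from -1 (fully open) to 1 (shut). A call has 1 to 20 rows; each row shifts and turns the commanded pose from where the row before left it, along the tool's axes as they then stand; what a row does not reach is not made up. The controller multiplies each number of a shift by 3 cm and each number of a turn by 45 degrees. A row lasts 1/10 s, in which the tool goes at most 50 mm and 8.59 degrees, less where a joint would pass 70% of its speed; a pose out of reach is approached as far as the arm can. A call with a number of a shift or a turn outside -1 to 1 is refused whole. A call with a gripper value outside its range is refused whole. The fingers move at their own pace and stop on an object; "newtons" is the grip in N (left out, the last holds). Time passes only in rows, so rows that do not move let the fingers close. It gives the time, the measured TCP pose, the force, the opening and the grip force at its end, in the units of the state.
- arm.observe(): the state, without advancing time (a new reading comes with each control period).
- arm.grab_frame(name): name is "side" or "top"; returns a dict with "frame" (480x640x3 uint8, red, green, blue), "K" (3x3 intrinsics, pixels), "extrinsics" (4x4, takes a point from camera to world coordinates). Camera axes: x right, y up, looking along -z (the intrinsics and any distortion apply to the point x, -y, -z); pixel columns grow to the right and rows downward; lengths in m; the calibration is good to about 2 mm. A picture is of the moment at which its call begins. There is no depth.
- arm.finish_job(): hands the job in; it is judged then, once.
Trained networks look in a picture, given as the dict that the camera call returned (one of the last four; its "shot" number tells which), for a name from the list of things; names that differ only in an ending like _2 or _b are one class to them, and where a whole thing is asked for, a point or a joint stands for the part that bears it (a point fixed in the world has none). Each returns a list of dicts, best first, with "conf" (0 to 1); they miss things now and then, are a little off and sometimes report something else, mostly with a low value. They report only what shows in the picture. A call takes as long as a camera call. They do not tell look-alikes from the thing itself.
- arm.cut_out(picture, name): "region" (480x640 bool, what is visible of it).
- arm.mark_of(picture, name): "xyz" ([x, y, z] in m, in the coordinates of the camera as it stood for that picture, good to about 4 mm: a listed point, or the origin of a listed thing).
The state is a dict: "t": time; "qpos": joint angles; "qvel": joint speeds; "joint_torque": joint torques, N m; "position": TCP position; "orientation": TCP orientation; "wrist_force": force on the tool from outside, world axes, zero at the start; "torque": the same for the moment, N m; "grip_width": finger opening in m; "grasp_force": force on a finger pad.
Only numpy, scipy, OpenCV 4.12 (cv2) and the standard library are available. Lean on these libraries where they do the work, as an engineer would, in place of code of your own. Each camera call takes 0.05 s, during which the arm holds its last target. There are 200 camera calls.

## Working session

There is one attempt and no reset: what is moved stays moved. The work goes in short steps, Python scripts to look and compute and a tool call to move; the robot and the scene stay as the last step left them, time stands still between calls to the robot, and variables do not carry over. Pictures are saved under pics/ and viewed, at most 14 in all, crops included, and the job is handed in when it is done.

Besides the shell and the picture viewer there is one more tool, called after "Call:" by a JSON object that holds its "api" and its "payload", one argument or row to a line. carry_out: Moves the arm, as the interface text tells. Shifts and turns lie within -1 to 1; 1 stands for 3 cm of shift or 45 degrees of turn. Its arguments: {"type":"object","properties":{"rows":{"type":"array"},"newtons":{"type":"number"}},"required":["rows"]}

```bash
mkdir -p pics; ls; python3 - <<'E'
from workcell import arm
import cv2,numpy as np
s=arm.observe();print({k:np.round(v,3).tolist() for k,v in s.items()})
for n in("top","side"):
    p=arm.grab_frame(n);cv2.imwrite(f"pics/{n}0.png",p["frame"][...,::-1])
    print(n,p["K"].tolist(),np.round(p["extrinsics"],3).tolist(),[k for k in p])
    T=p["extrinsics"]
    for name in("carton_1","carton_4","place_1","bridge_1","tie","stack_board"):
        for d in arm.mark_of(p,name):
            print(name,np.round((T@np.r_[d["xyz"],1])[:3],3),round(d["conf"],2))
E
```

```text
pics
{'t': 0.0, 'qpos': [1.133, 0.629, 0.038, 1.518, -0.027, 0.996, -0.02], 'qvel': [-0.002, 0.0, 0.002, 0.001, -0.001, -0.0, 0.001], 'joint_torque': [0.0, -54.973, 1.144, -18.664, -0.052, 0.024, 0.0], 'position': [0.236, -0.605, 0.195], 'orientation': [-0.001, 0.983, 0.185, -0.0], 'wrist_force': [0.526, -0.018, -0.671], 'torque': [-0.028, -0.031, 0.001], 'grasp_force': 0.0, 'grip_width': 0.094}
top [[611.4346080571129, 0.0, 315.3526325733047], [0.0, 611.4346080571129, 244.45250014433975], [0.0, 0.0, 1.0]] [[0.0, 0.984, -0.179, 0.29], [-1.0, 0.001, 0.001, -0.23], [0.001, 0.179, 0.984, 1.804], [0.0, 0.0, 0.0, 1.0]] ['frame', 'K', 'extrinsics', 'shot']
carton_1 [0.521 0.112 0.023] 0.97
carton_1 [ 0.478 -0.092 -0.004] 0.87
carton_1 [0.515 0.005 0.063] 0.86
carton_1 [ 0.491 -0.544 -0.002] 0.66
carton_1 [ 0.52   0.107 -0.005] 0.64
carton_1 [0.524 0.008 0.002] 0.46
carton_1 [0.517 0.002 0.031] 0.46
carton_4 [0.521 0.112 0.023] 0.97
carton_4 [ 0.478 -0.092 -0.004] 0.87
carton_4 [0.515 0.005 0.063] 0.86
carton_4 [ 0.491 -0.544 -0.002] 0.66
carton_4 [ 0.52   0.107 -0.005] 0.64
carton_4 [0.524
[... 764 characters left out ...]
77 -0.088 -0.001] 0.79
carton_1 [ 0.518  0.013 -0.001] 0.69
carton_1 [0.515 0.009 0.063] 0.68
carton_1 [0.517 0.01  0.031] 0.55
carton_1 [ 0.668 -0.151  0.001] 0.5
carton_4 [0.522 0.116 0.001] 0.93
carton_4 [0.521 0.112 0.035] 0.89
carton_4 [ 0.498 -0.545  0.002] 0.83
carton_4 [ 0.477 -0.088 -0.001] 0.79
carton_4 [ 0.518  0.013 -0.001] 0.69
carton_4 [0.515 0.009 0.063] 0.68
carton_4 [0.517 0.01  0.031] 0.55
carton_4 [ 0.668 -0.151  0.001] 0.5
place_1 [ 0.463 -0.314  0.024] 0.63
place_1 [ 0.467 -0.224  0.026] 0.57
place_1 [ 0.459 -0.407  0.02 ] 0.55
bridge_1 [ 0.462 -0.269  0.055] 0.81
bridge_1 [ 0.461 -0.358  0.05 ] 0.67
tie [ 0.459 -0.312  0.088] 0.65
stack_board [ 0.462 -0.316  0.002] 0.57
```

View pics/top0.png

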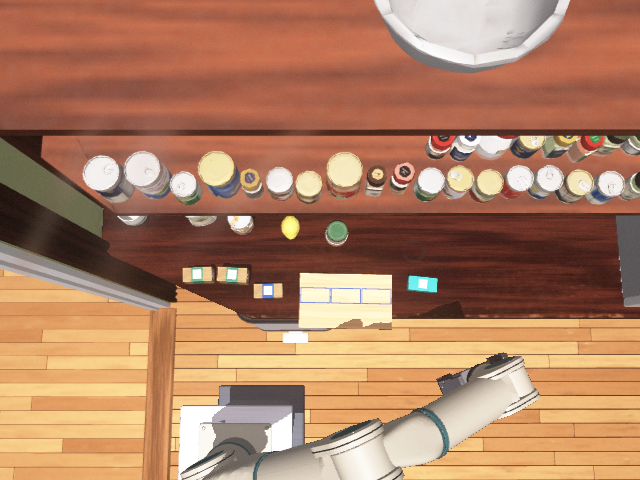

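View pics/side0.png

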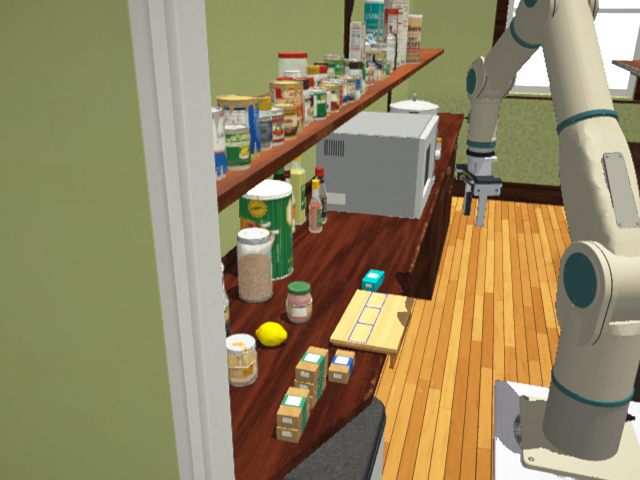

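The top view shows the piles at (197,274) and (233,274), the blue carton at (268,291), the board at (345,300) and the turquoise decoy at (422,284). The side view shows the pile at (312,370) three high and the one at (293,413) two high, so there are six cartons. Next I'll look closer.

```bash
python3 - <<'E'
import cv2,numpy as np
t=cv2.imread("pics/top0.png")[255:340,175:400];s=cv2.imread("pics/side0.png")[285:450,265:425]
a=cv2.resize(t,None,fx=3.5,fy=3.5,interpolation=cv2.INTER_CUBIC);b=cv2.resize(s,None,fx=1.8,fy=1.8,interpolation=cv2.INTER_CUBIC)
o=np.zeros((600,790,3),np.uint8);o[:a.shape[0],:a.shape[1]]=a;o[300:300+b.shape[0],:b.shape[1]]=b
cv2.imwrite("pics/z0.png",o)
E
```

```text
(no output)
```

View pics/z0.png

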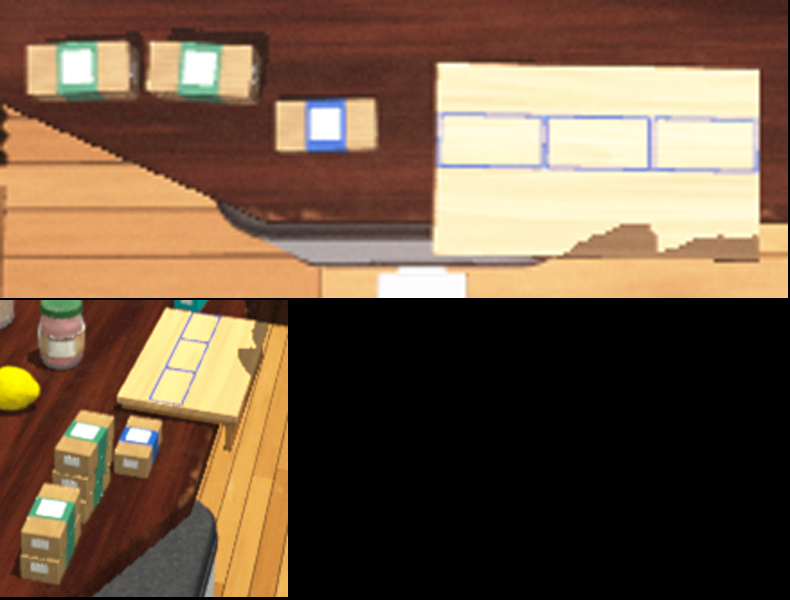

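```bash
cat > h.py <<'E'
from workcell import arm
import cv2,numpy as np
from scipy.optimize import minimize
def proj(p,P):
    c=(np.c_[P,np.ones(len(P))]@np.linalg.inv(p["extrinsics"]).T)[:,:3]*[1,-1,-1]
    q=c@p["K"].T; return q[:,:2]/q[:,2:]
def samp(im,uv): return cv2.remap(im,uv[:,0].astype(np.float32)[None],uv[:,1].astype(np.float32)[None],cv2.INTER_LINEAR)[0]
def rect(w,l,n=40):   # points on rectangle outline
    s=np.linspace(-.5,.5,n)
    return np.r_[np.c_[w*s,0*s+l/2],np.c_[w*s,0*s-l/2],np.c_[0*s+w/2,l*s],np.c_[0*s-w/2,l*s]]
def place(x,y,a,z,Q):
    c,s=np.cos(a),np.sin(a); return np.c_[x+c*Q[:,0]-s*Q[:,1],y+s*Q[:,0]+c*Q[:,1],np.full(len(Q),z)]
def fit(f,x0):
    S=np.array([[0,0,0]]+[[.006,0,0],[0,.006,0],[0,0,.06]])
    best=None
    for da in(-.06,0,.06):
      x=np.array(x0)+[0,0,da]
      r=minimize(f,x,method="Nelder-Mead",options=dict(initial_simplex=x+S,xatol=1e-5,fatol=1e-5))
      if best is None or r.fun<best.fun: best=r
    return best.x,best.fun
def carton(p,ztop,x0,y0,a0=0.):
    g=cv2.GaussianBlur(cv2.cvtColor(p["frame"],cv2.COLOR_RGB2GRAY).astype(np.float32),(0,0),.5)
    f=lambda v:-(np.mean(samp(g,proj(p,place(*v,ztop,rect(.039,.081)))))-np.mean(samp(g,proj(p,place(*v,ztop,rect(.047,.089))))))
    v,c=fit(f,[x0,y0,a0])
    # white label centroid
    w=cv2.resize(p["frame"],None,fx=8,fy=8,interpolation=cv2.INTER_CUBIC).min(2)>165
    u=proj(p,np.array([[v[0],v[1],ztop]]))[0]; m=np.zeros_like(w,np.uint8)
    cv2.circle(m,tuple(int(8*(k+.5)) for k in u),48,1,-1)
    r,cc=np.nonzero(w&(m>0)); L=ground(p,(cc.mean()+.5)/8-.5,(r.mean()+.5)/8-.5,ztop) if len(r) else None
    return v,c,L
def ground(p,u,v,z):
    K,T=p["K"],p["extrinsics"]; d=T[:3,:3]@np.array([(u-K[0,2])/K[0,0],-(v-K[1,2])/K[1,1],-1])
    return T[:3,3]+d*(z-T[2,3])/d[2]
def board(p,x0,y0,a0=0.):
    F=p["frame"].astype(np.float32); b=cv2.GaussianBlur(F[...,2]-F[...,0],(0,0),.7)
    Q=np.concatenate([rect(.046,.088)+[0,k] for k in(-.089,0,.089)])
    return fit(lambda v:-np.mean(samp(b,proj(p,place(*v,.024,Q)))),[x0,y0,a0])
E
python3 - <<'E'
from h import *
for n in("top","side"):
    p=arm.grab_frame(n); r=lambda a:np.round(a,4)
    print(n,"board",*map(r,board(p,.462,-.318,-.035)))
    for nm,z,x,y in(("blue",.03,.478,-.09),("A3",.09,.516,.006),("B2",.06,.521,.112)):
        print(nm,*map(r,carton(p,z,x,y)))
E
```

```text
top board [ 0.463  -0.319  -0.0237] -3.3521
blue [ 0.4765 -0.0937  0.0295] -83.464 [ 0.4774 -0.093   0.03  ]
A3 [ 0.5156  0.0042 -0.0538] -81.8661 [0.5163 0.0046 0.09  ]
B2 [0.5205 0.1081 0.0442] -79.1629 [0.521  0.1093 0.06  ]
side board [ 0.4623 -0.3158 -0.0196] 27.466
blue [ 0.4766 -0.0872  0.0277] -63.2918 [ 0.4772 -0.09    0.03  ]
A3 [ 0.5157  0.0105 -0.0592] -65.082 [0.5162 0.0086 0.09  ]
B2 [0.521  0.1152 0.0499] -62.3731 [0.5214 0.1137 0.06  ]
```

Call:
{"api": "carry_out", "payload": {
  "rows": [
    [0,0,0,0,0,-0.174,-1],
    [0,0,0,0,0,-0.174,-1],
    [0,0,0,0,0,-0.174,-1],
    [0,0,0,0,0,-0.174,-1],
    [0,0,0,0,0,-0.174,-1],
    [0,0,0,0,0,-0.174,-1],
    [0,0,0,0,0,-0.174,-1],
    [0,0,0,0,0,-0.174,-1],
    [0,0,0,0,0,-0.174,-1],
    [0,0,0,0,0,0,-1]
  ]
}}

```text
t: 1.8
position: [0.2359, -0.6057, 0.1956]
orientation: [0.0, 0.696, 0.718, 0.0]
wrist_force: [0.2, 0.5, 0.3]
grip_width: 0.0941
grasp_force: 0.0
```

Call:
{"api": "carry_out", "payload": {
  "rows": [
    [0.84,0.42,0,0,0,0,-1],
    [0.84,0.42,0,0,0,0,-1],
    [0.84,0.42,0,0,0,0,-1],
    [0.84,0.42,0,0,0,0,-1],
    [0.84,0.42,0,0,0,0,-1],
    [0.84,0.42,0,0,0,0,-1],
    [0.84,0.42,0,0,0,0,-1],
    [0.84,0.42,0,0,0,0,-1],
    [0.84,0.42,0,0,0,0,-1],
    [0.84,0.42,0,0,0,0,-1],
    [0.84,0.42,0.2,0,0,0,-1],
    [0.84,0.42,0.2,0,0,0,-1],
    [0.84,0.42,0.2,0,0,0,-1],
    [0.84,0.42,0.2,0,0,0,-1],
    [0.84,0.42,0.2,0,0,0,-1],
    [0.84,0.42,0.2,0,0,0,-1],
    [0.84,0.42,0.2,0,0,0,-1],
    [0.84,0.42,0.2,0,0,0,-1],
    [0.84,0.42,0.2,0,0,0,-1],
    [0.84,0.42,0.2,0,0,0,-1]
  ]
}}

```text
t: 3.8
position: [0.4731, -0.0931, 0.1357]
orientation: [0.0, 0.698, 0.716, 0.0]
wrist_force: [0.3, -0.1, -0.1]
grip_width: 0.0942
grasp_force: 0.0
```

```bash
cat > g.py <<'E'
import sys
from h import *
def go(x,y,z,a):
    s=arm.observe(); w,i,j,k=s["orientation"]; P=np.array(s["position"])
    R=np.array([[1-2*(j*j+k*k),2*(i*j-k*w),2*(i*k+j*w)],[2*(i*j+k*w),1-2*(i*i+k*k),2*(j*k-i*w)],[2*(i*k-j*w),2*(j*k+i*w),1-2*(i*i+j*j)]])
    t=np.arctan2(R[1,1],R[0,1]); c,sn=np.cos(a),np.sin(a)
    d=np.array([x,y,z])-P
    print("t",round(s["t"],1),"pos",P.round(4),"th",round(t,4),"tilt",R[:2,2].round(4),"w",round(s["grip_width"],4),"F",np.round(s["wrist_force"],1))
    print("turn",round(-(a-t)/(np.pi/4),3)," then shift(after turn)",np.round(np.array([-sn*d[0]+c*d[1],c*d[0]+sn*d[1],-d[2]])/.03,3),
      " shift(now)",np.round(R.T@d/.03,3))
if __name__=="__main__": go(*map(float,sys.argv[1:5]))
E
python3 - <<'E'
from g import *
go(.4765,-.0937,.028,.0295)
p=arm.grab_frame("top"); print(carton(p,.03,.4765,-.0937))
E
```

```text
t 3.8 pos [ 0.4731 -0.0931  0.1357] th 0.0267 tilt [ 0.0006 -0.0003] w 0.0942 F [ 0.3 -0.1 -0.1]
turn -0.004  then shift(after turn) [-0.023  0.112  3.589]  shift(now) [-0.021  0.11   3.589]
(array([ 0.47494353, -0.0939311 ,  0.04728859]), np.float64(-13.811683654785156), None)
```

Call:
{"api": "carry_out", "payload": {
  "rows": [
    [-0.02,0.11,0.7,0,0,-0.004,-1],
    [0,0,0.8,0,0,0,-1],
    [0,0,0.8,0,0,0,-1],
    [0,0,0.7,0,0,0,-1],
    [0,0,0.4,0,0,0,-1],
    [0,0,0.19,0,0,0,-1],
    [0,0,0,0,0,0,-1],
    [0,0,0,0,0,0,1],
    [0,0,0,0,0,0,1],
    [0,0,0,0,0,0,1],
    [0,0,0,0,0,0,1],
    [0,0,0,0,0,0,1],
    [0,0,0,0,0,0,1],
    [0,0,0,0,0,0,1],
    [0,0,0,0,0,0,1]
  ],
  "newtons": 20
}}

```text
t: 5.35
position: [0.4758, -0.0945, 0.028]
orientation: [-0.0, 0.695, 0.719, 0.0]
wrist_force: [0.2, -0.1, -0.3]
grip_width: 0.0333
grasp_force: 0.0
```

```bash
python3 g.py .4651 -.23 .13 -.0235
```

```text
t 5.3 pos [ 0.4758 -0.0945  0.028 ] th 0.0341 tilt [-0.  0.] w 0.0333 F [ 0.2 -0.1 -0.3]
turn 0.073  then shift(after turn) [-4.523 -0.25  -3.401]  shift(now) [-4.501 -0.509 -3.401]
```

```bash
python3 - <<'E'
from g import *
p=arm.grab_frame("top");s=arm.grab_frame("side")
a=cv2.resize(p["frame"][225:340,175:400],None,fx=3.5,fy=2.6);b=cv2.resize(s["frame"][285:450,265:425],None,fx=1.8,fy=1.8)
o=np.zeros((600,790,3),np.uint8);o[:a.shape[0],:a.shape[1]]=a[:,:790];o[300:300+b.shape[0],:b.shape[1]]=b
cv2.imwrite("pics/z1.png",o[...,::-1]);print(arm.observe()["grip_width"])
for q in(p,s):
  for d in arm.mark_of(q,"carton_4"): print(np.round((q["extrinsics"]@np.r_[d["xyz"],1])[:3],3),round(d["conf"],2))
E
```

```text
0.025455123594386352
[ 0.493 -0.542 -0.003] 0.88
[0.522 0.113 0.025] 0.84
[0.517 0.002 0.062] 0.56
[ 0.479 -0.091 -0.002] 0.45
[ 0.521  0.106 -0.004] 0.42
[0.515 0.011 0.032] 0.88
[0.519 0.118 0.001] 0.83
[ 0.496 -0.547  0.002] 0.78
[0.52  0.116 0.032] 0.73
[ 0.477 -0.089 -0.   ] 0.69
[0.517 0.011 0.065] 0.58
```

View pics/z1.png

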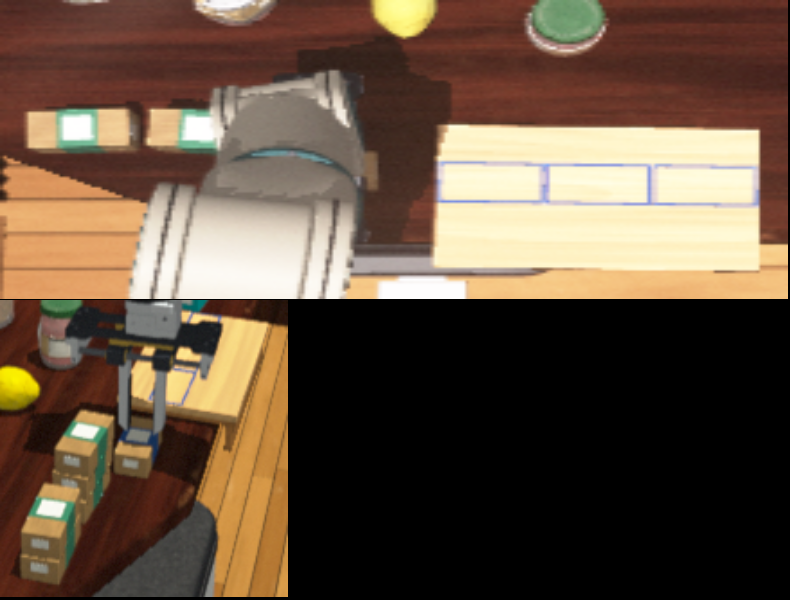

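```bash
python3 - <<'E'
from g import *
s=arm.grab_frame("side");o=arm.observe();print(o["grip_width"],o["grasp_force"],o["position"])
for P in([.4765,-.0937,0],[.4765,-.0937,.03],[.4758-.02,-.0945,.003],[.4758+.02,-.0945,.003]): print(P,proj(s,np.array([P])))
cv2.imwrite("pics/z2.png",cv2.resize(s["frame"][280:400,290:410],None,fx=5,fy=5,interpolation=cv2.INTER_CUBIC)[...,::-1])
E
```

```text
0.013497532404882908 0.0 [ 0.47580201 -0.09451033  0.02796602]
[0.4765, -0.0937, 0] [[342.19365185 370.21930205]]
[0.4765, -0.0937, 0.03] [[342.47572561 358.73016507]]
[0.4558, -0.0945, 0.003] [[351.37412596 370.41292954]]
[0.4958, -0.0945, 0.003] [[333.92210889 367.46309137]]
```

View pics/z2.png

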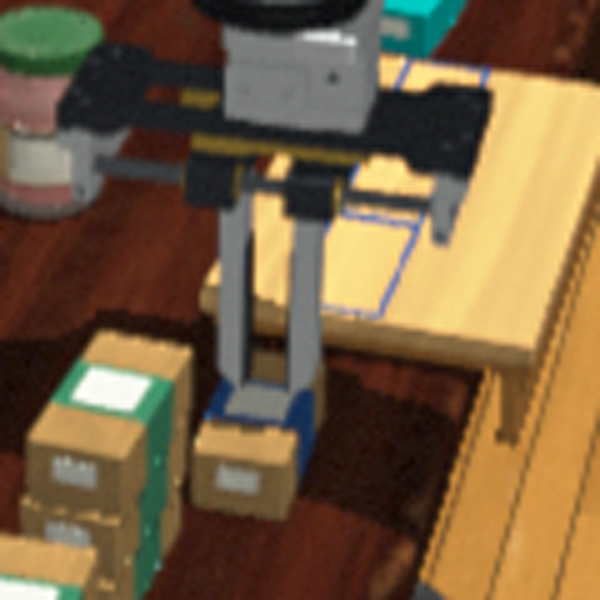

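Call:
{"api": "carry_out", "payload": {
  "rows": [
    [0,0,0,0,0,0,-1],
    [0,0,0,0,0,0,-1],
    [0,0,0,0,0,0,-1],
    [0,0,0,0,0,0,-1],
    [0,0,0,0,0,0,-1],
    [0,0,0,0,0,0,-1],
    [0,0,0,0,0,0,-1],
    [0,0,0,0,0,0,-1],
    [0,0,0,0,0,0,-1],
    [0,0,0,0,0,0,-1],
    [0,0,0,0,0,0,-1]
  ]
}}

```text
t: 6.7
position: [0.4758, -0.0946, 0.028]
orientation: [0.0, 0.695, 0.719, -0.0]
wrist_force: [-0.5, -0.2, -0.1]
grip_width: 0.0939
grasp_force: 0.0
```

```bash
python3 - <<'E'
from g import *
s=arm.grab_frame("side");o=arm.observe();print(o["grip_width"],o["grasp_force"],o["position"],o["qpos"])
cv2.imwrite("pics/z3.png",cv2.resize(s["frame"][280:400,290:410],None,fx=5,fy=5,interpolation=cv2.INTER_CUBIC)[...,::-1])
E
```

```text
0.09376823291083235 0.0 [ 0.47578882 -0.09454278  0.02797766] [ 0.27571862  0.68379191 -0.20246563  2.10265415  0.34425005  0.38584907
 -0.16876194]
```

View pics/z3.png

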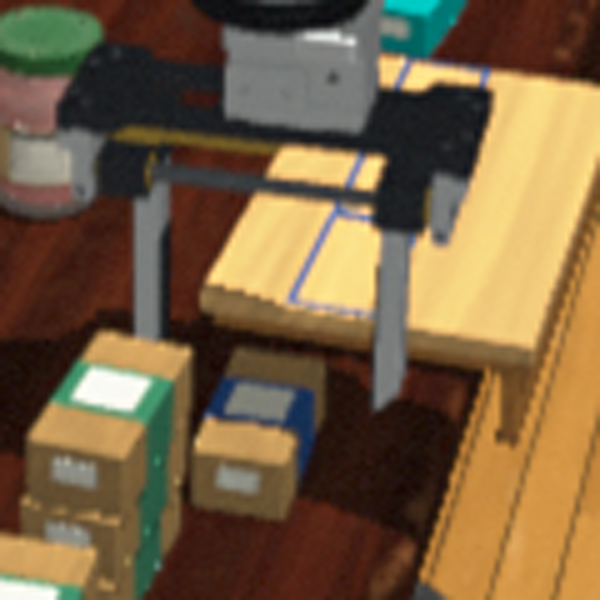

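Call:
{"api": "carry_out", "payload": {
  "rows": [
    [0,0,0.2,0,0,0,-1],
    [0,0,0.2,0,0,0,-1],
    [0,0,0.15,0,0,0,-1],
    [0,0,0.1,0,0,0,-1],
    [0,0,0,0,0,0,-1],
    [0,0,0,0,0,0,-1]
  ]
}}

```text
t: 7.35
position: [0.4757, -0.0945, 0.0084]
orientation: [-0.0, 0.695, 0.719, -0.0]
wrist_force: [-0.1, -0.1, -0.6]
grip_width: 0.0939
grasp_force: 0.0
```

```bash
python3 - <<'E'
from g import *
s=arm.grab_frame("side");o=arm.observe();print(o["position"],o["wrist_force"],o["qpos"])
a=cv2.resize(s["frame"][280:400,290:410],None,fx=5,fy=5,interpolation=cv2.INTER_CUBIC)
cv2.imwrite("pics/z4.png",a[...,::-1])
E
```

```text
[ 0.47584718 -0.09450919  0.00849653] [-0.32031778 -0.37675167 -0.59119414] [ 0.25880401  0.72056692 -0.17831544  2.11027348  0.35972159  0.33879484
 -0.1826128 ]
```

View pics/z4.png

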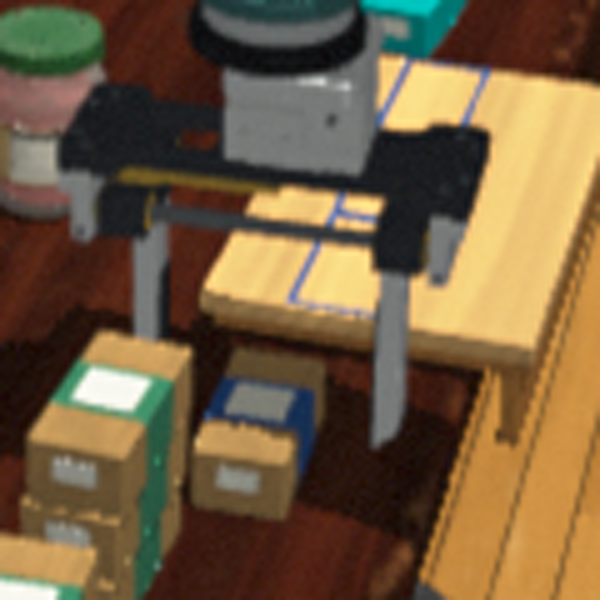

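Both views agree that the tips sit about 28 mm higher than the documented offset, at roughly reported z + 3 mm. I'll go down a little more and close.

Call:
{"api": "carry_out", "payload": {
  "rows": [
    [0,0,0.1,0,0,0,-1],
    [0,0,0.1,0,0,0,-1],
    [0,0,0,0,0,0,1],
    [0,0,0,0,0,0,1],
    [0,0,0,0,0,0,1],
    [0,0,0,0,0,0,1],
    [0,0,0,0,0,0,1],
    [0,0,0,0,0,0,1],
    [0,0,0,0,0,0,1],
    [0,0,0,0,0,0,1],
    [0,0,0,0,0,0,1],
    [0,0,0,0,0,0,1]
  ],
  "newtons": 20
}}

```text
t: 8.6
position: [0.4763, -0.0945, 0.0026]
orientation: [0.0, 0.695, 0.719, 0.0]
wrist_force: [1.6, -0.4, 0.0]
grip_width: 0.042
grasp_force: 20.0
```

Call:
{"api": "carry_out", "payload": {
  "rows": [
    [0,0,-0.5,0,0,0,1],
    [0,0,-0.8,0,0,0,1],
    [0,0,-0.8,0,0,0,1],
    [0,0,-0.5,0,0,0,1],
    [0,0,0,0,0,0,1]
  ]
}}

```text
t: 9.1
position: [0.4764, -0.0948, 0.0818]
orientation: [0.001, 0.695, 0.719, 0.001]
wrist_force: [0.7, -0.2, -3.2]
grip_width: 0.0418
grasp_force: 20.0
```

```bash
python3 - <<'E'
from g import *
go(.4651,-.23,.08,-.0235)
s=arm.grab_frame("side")
for d in arm.mark_of(s,"carton_4"): print(np.round((s["extrinsics"]@np.r_[d["xyz"],1])[:3],3),round(d["conf"],2))
E
```

```text
t 9.1 pos [ 0.4764 -0.0948  0.0818] th 0.0336 tilt [ 0.0023 -0.0005] w 0.0418 F [ 0.7 -0.2 -3.2]
turn 0.073  then shift(after turn) [-4.513 -0.269  0.06 ]  shift(now) [-4.49  -0.527  0.062]
[0.52  0.011 0.032] 0.87
[0.52  0.112 0.004] 0.85
[0.516 0.012 0.065] 0.75
[0.519 0.115 0.032] 0.72
[ 0.476 -0.087  0.078] 0.7
[ 0.52   0.014 -0.002] 0.47
[ 0.5   -0.545  0.003] 0.47
```

Call:
{"api": "carry_out", "payload": {
  "rows": [
    [0,0,0,0,0,0.073,1],
    [-0.5,-0.045,0,0,0,0,1],
    [-0.8,-0.045,0,0,0,0,1],
    [-0.8,-0.045,0,0,0,0,1],
    [-0.8,-0.045,0,0,0,0,1],
    [-0.8,-0.045,0,0,0,0,1],
    [-0.55,-0.045,0.4,0,0,0,1],
    [-0.3,0,0.5,0,0,0,1],
    [0,0,0.4,0,0,0,1],
    [0,0,0,0,0,0,1],
    [0,0,0,0,0,0,1]
  ]
}}

```text
t: 10.3
position: [0.4643, -0.2289, 0.0407]
orientation: [-0.001, 0.715, 0.7, 0.0]
wrist_force: [0.6, -0.0, -2.5]
grip_width: 0.0415
grasp_force: 20.0
```

```bash
python3 g.py .4651 -.231 .027 -.0235
```

```text
t 10.3 pos [ 0.4643 -0.2289  0.0407] th -0.021 tilt [-0.0014  0.0016] w 0.0415 F [ 0.6 -0.  -2.5]
turn 0.003  then shift(after turn) [-0.069  0.027  0.456]  shift(now) [-0.07   0.027  0.456]
```

Call:
{"api": "carry_out", "payload": {
  "rows": [
    [-0.07,0.03,0.2,0,0,0.003,1],
    [0,0,0.2,0,0,0,1],
    [0,0,0.05,0,0,0,1],
    [0,0,0,0,0,0,1],
    [0,0,0,0,0,0,-1],
    [0,0,0,0,0,0,-1],
    [0,0,0,0,0,0,-1],
    [0,0,0,0,0,0,-1],
    [0,0,-0.2,0,0,0,-1],
    [0,0,-0.8,0,0,0,-1],
    [0,0,-0.8,0,0,0,-1],
    [0,0,-0.8,0,0,0,-1],
    [0,0,-0.8,0,0,0,-1],
    [0.8,0,0,0,0,0,-1],
    [0.8,0,0,0,0,0,-1],
    [0.8,0,0,0,0,0,-1],
    [0.8,0,0,0,0,0,-1]
  ]
}}

```text
t: 12.0
position: [0.4678, -0.1362, 0.1306]
orientation: [0.0, 0.716, 0.698, 0.0]
wrist_force: [-1.3, -0.0, 0.2]
grip_width: 0.0941
grasp_force: 0.0
```

```bash
python3 - <<'E'
from g import *
r=lambda a:np.round(a,4)
p=arm.grab_frame("top"); s=arm.grab_frame("side")
print("want .4651 -.230 -.0235")
for q in(p,s):
    print("blue",*map(r,carton(q,.054,.465,-.23,-.0235)))
print("board",*map(r,board(p,.463,-.319,-.0235)))
go(.5156,.004,.063,-.056)
E
```

```text
want .4651 -.230 -.0235
blue [ 0.4726 -0.2292  0.0044] -21.0736 [ 0.4678 -0.2313  0.054 ]
blue [ 0.4716 -0.2563  0.0019] -28.4502 [ 0.4692 -0.2485  0.054 ]
board [ 0.4628 -0.3197 -0.0213] 4.9048
t 12.1 pos [ 0.4681 -0.1334  0.1307] th -0.0202 tilt [0.0007 0.0015] w 0.094 F [-1.  -0.1  0. ]
turn 0.046  then shift(after turn) [4.662 1.323 2.255]  shift(now) [4.609 1.488 2.263]
```

Call:
{"api": "carry_out", "payload": {
  "rows": [
    [0,0,0,0,0,0.046,-1],
    [0.8,0.22,0,0,0,0,-1],
    [0.8,0.22,0,0,0,0,-1],
    [0.8,0.22,0,0,0,0,-1],
    [0.8,0.22,0,0,0,0,-1],
    [0.8,0.22,0,0,0,0,-1],
    [0.66,0.22,0,0,0,0,-1],
    [0,0,0.4,0,0,0,-1],
    [0,0,0.4,0,0,0,-1],
    [0,0,0,0,0,0,-1],
    [0,0,0,0,0,0,-1]
  ]
}}

```text
t: 13.2
position: [0.515, -0.0017, 0.1052]
orientation: [-0.0, 0.729, 0.684, -0.001]
wrist_force: [-0.7, 0.4, -0.2]
grip_width: 0.0939
grasp_force: 0.0
```

```bash
python3 - <<'E'
from g import *
go(.5156,.004,.063,-.056)
p=arm.grab_frame("top"); s=arm.grab_frame("side")
a=cv2.resize(p["frame"][255:340,175:400],None,fx=3.5,fy=3.5,interpolation=cv2.INTER_CUBIC);b=cv2.resize(s["frame"][240:400,260:430],None,fx=1.8,fy=1.8,interpolation=cv2.INTER_CUBIC)
o=np.zeros((600,790,3),np.uint8);o[:a.shape[0],:a.shape[1]]=a[:,:790];o[300:300+b.shape[0],:b.shape[1]]=b
cv2.imwrite("pics/z5.png",o[...,::-1])
r=lambda a:np.round(a,4)
for q in(p,s): print("blue",*map(r,carton(q,.054,.465,-.23,-.0235)))
E
```

```text
t 13.2 pos [ 0.515  -0.0017  0.1052] th -0.0643 tilt [-0.0021 -0.0008] w 0.0939 F [-0.7  0.4 -0.2]
turn -0.011  then shift(after turn) [0.19  0.009 1.407]  shift(now) [0.191 0.01  1.407]
blue [ 0.4646 -0.2286 -0.0321] -33.2236 [ 0.4648 -0.2305  0.054 ]
blue [ 0.4776 -0.2257  0.0025] -17.5901 [ 0.4716 -0.2277  0.054 ]
```

View pics/z5.png

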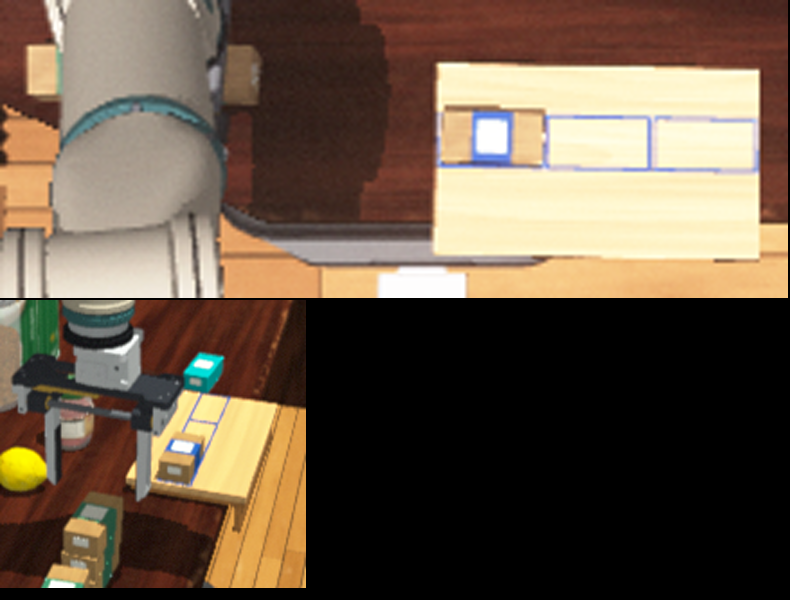

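The blue carton sits inside the left-hand outline, with its label at (490,137) in the crop. Next is the top of pile A.

Call:
{"api": "carry_out", "payload": {
  "rows": [
    [0.19,0.01,0.4,0,0,-0.011,-1],
    [0,0,0.5,0,0,0,-1],
    [0,0,0.35,0,0,0,-1],
    [0,0,0.15,0,0,0,-1],
    [0,0,0,0,0,0,-1],
    [0,0,0,0,0,0,1],
    [0,0,0,0,0,0,1],
    [0,0,0,0,0,0,1],
    [0,0,0,0,0,0,1],
    [0,0,0,0,0,0,1],
    [0,0,0,0,0,0,1],
    [0,0,0,0,0,0,1],
    [0,0,0,0,0,0,1],
    [0,0,0,0,0,0,1]
  ],
  "newtons": 15
}}

```text
t: 14.7
position: [0.5168, 0.0058, 0.0641]
orientation: [0.0, 0.726, 0.688, 0.0]
wrist_force: [0.5, -0.9, 1.6]
grip_width: 0.0419
grasp_force: 15.0
```

```bash
python3 g.py .463 -.319 .1 -.0235
```

```text
t 14.7 pos [0.5168 0.0058 0.0641] th -0.0532 tilt [0.0003 0.    ] w 0.0419 F [ 0.5 -0.9  1.6]
turn -0.038  then shift(after turn) [-10.865  -1.537  -1.198]  shift(now) [-10.906  -1.214  -1.199]
```

Call:
{"api": "carry_out", "payload": {
  "rows": [
    [0,0,-0.4,0,0,0,1],
    [0,0,-0.8,0,0,0,1],
    [0,0,-0.4,0,0,-0.038,1],
    [-0.5,-0.11,0,0,0,0,1],
    [-0.8,-0.11,0,0,0,0,1],
    [-0.8,-0.11,0,0,0,0,1],
    [-0.8,-0.11,0,0,0,0,1],
    [-0.8,-0.11,0,0,0,0,1],
    [-0.8,-0.11,0,0,0,0,1],
    [-0.8,-0.11,0,0,0,0,1],
    [-0.8,-0.11,0,0,0,0,1],
    [-0.8,-0.11,0,0,0,0,1],
    [-0.8,-0.11,0,0,0,0,1],
    [-0.8,-0.11,0,0,0,0,1],
    [-0.8,-0.11,0,0,0,0,1],
    [-0.8,-0.11,0,0,0,0,1],
    [-0.7,-0.11,0,0,0,0,1],
    [0,0,0,0,0,0,1],
    [0,0,0,0,0,0,1]
  ]
}}

```text
t: 16.6
position: [0.4627, -0.3166, 0.1123]
orientation: [-0.0, 0.716, 0.699, 0.0]
wrist_force: [0.7, 1.2, -1.7]
grip_width: 0.0422
grasp_force: 15.0
```

```bash
python3 g.py .463 -.3176 .0285 -.0235
```

```text
t 16.6 pos [ 0.4627 -0.3166  0.1123] th -0.0241 tilt [0.0001 0.0007] w 0.0422 F [ 0.7  1.2 -1.7]
turn -0.001  then shift(after turn) [-0.034  0.009  2.793]  shift(now) [-0.036  0.009  2.793]
```

Call:
{"api": "carry_out", "payload": {
  "rows": [
    [-0.04,0.01,0.6,0,0,0,1],
    [0,0,0.8,0,0,0,1],
    [0,0,0.7,0,0,0,1],
    [0,0,0.4,0,0,0,1],
    [0,0,0.2,0,0,0,1],
    [0,0,0.1,0,0,0,1],
    [0,0,0,0,0,0,1],
    [0,0,0,0,0,0,-1],
    [0,0,0,0,0,0,-1],
    [0,0,0,0,0,0,-1],
    [0,0,0,0,0,0,-1],
    [0,0,-0.2,0,0,0,-1],
    [0,0,-0.8,0,0,0,-1],
    [0,0,-0.8,0,0,0,-1],
    [0,0,-0.6,0,0,0,-1]
  ]
}}

```text
t: 18.1
position: [0.4636, -0.3185, 0.1017]
orientation: [0.001, 0.715, 0.699, 0.0]
wrist_force: [0.3, -0.4, 0.5]
grip_width: 0.094
grasp_force: 0.0
```

```bash
python3 - <<'E'
from g import *
r=lambda a:np.round(a,4)
p=arm.grab_frame("top")
v=carton(p,.06,.517,.004,-.05);print(*map(r,v))
print(*map(r,carton(p,.06,.5205,.108,.044)))
go(v[0][0],v[0][1],.034,v[0][2])
E
```

```text
[ 0.5171  0.0056 -0.0794] -87.6998 [0.518  0.0064 0.06  ]
[0.5206 0.1083 0.0442] -82.2518 [0.5211 0.1093 0.06  ]
t 18.1 pos [ 0.4652 -0.3193  0.1041] th -0.0233 tilt [ 0.0048 -0.003 ] w 0.0937 F [ 0.  -0.6  1.7]
turn 0.072  then shift(after turn) [10.934  0.866  2.338]  shift(now) [10.875  1.467  2.314]
```

Call:
{"api": "carry_out", "payload": {
  "rows": [
    [0,0,0,0,0,0.072,-1],
    [0.5,0.062,0,0,0,0,-1],
    [0.8,0.062,0,0,0,0,-1],
    [0.8,0.062,0,0,0,0,-1],
    [0.8,0.062,0,0,0,0,-1],
    [0.8,0.062,0,0,0,0,-1],
    [0.8,0.062,0,0,0,0,-1],
    [0.8,0.062,0,0,0,0,-1],
    [0.8,0.062,0,0,0,0,-1],
    [0.8,0.062,0,0,0,0,-1],
    [0.8,0.062,0,0,0,0,-1],
    [0.8,0.062,0,0,0,0,-1],
    [0.8,0.062,0,0,0,0,-1],
    [0.8,0.062,0,0,0,0,-1],
    [0.8,0.062,0.2,0,0,0,-1],
    [0,0,0.2,0,0,0,-1],
    [0,0,0,0,0,0,-1],
    [0,0,0,0,0,0,-1]
  ]
}}

```text
t: 19.95
position: [0.5144, 0.0045, 0.0876]
orientation: [-0.0, 0.735, 0.678, -0.001]
wrist_force: [-0.6, -0.5, 0.4]
grip_width: 0.0942
grasp_force: 0.0
```

```bash
python3 - <<'E'
from g import *
r=lambda a:np.round(a,4)
go(.5171,.0056,.034,-.0794)
p=arm.grab_frame("top")
for y in(-.23,-.319): print(*map(r,carton(p,.054,.463,y,-.0235)))
E
```

```text
t 19.9 pos [0.5144 0.0045 0.0876] th -0.0804 tilt [-0.0014 -0.0009] w 0.0942 F [-0.6 -0.5  0.4]
turn -0.001  then shift(after turn) [0.042 0.087 1.787]  shift(now) [0.044 0.089 1.787]
[ 0.4643 -0.2286 -0.0207] -34.5347 [ 0.4647 -0.2304  0.054 ]
[ 0.4632 -0.3213 -0.0191] -17.3791 [ 0.4631 -0.3199  0.054 ]
```

Blue and middle are good, within about 1 mm. I'll grasp the next carton.

Call:
{"api": "carry_out", "payload": {
  "rows": [
    [0.04,0.09,0.5,0,0,0,-1],
    [0,0,0.6,0,0,0,-1],
    [0,0,0.45,0,0,0,-1],
    [0,0,0.24,0,0,0,-1],
    [0,0,0,0,0,0,-1],
    [0,0,0,0,0,0,1],
    [0,0,0,0,0,0,1],
    [0,0,0,0,0,0,1],
    [0,0,0,0,0,0,1],
    [0,0,0,0,0,0,1],
    [0,0,0,0,0,0,1],
    [0,0,0,0,0,0,1],
    [0,0,0,0,0,0,1],
    [0,0,0,0,0,0,1]
  ]
}}

```text
t: 21.4
position: [0.5181, 0.0066, 0.0343]
orientation: [0.0, 0.735, 0.678, 0.0]
wrist_force: [0.4, -0.4, 0.5]
grip_width: 0.0419
grasp_force: 15.0
```

```bash
python3 g.py .4611 -.408 .1 -.0225
```

```text
t 21.4 pos [0.5181 0.0066 0.0343] th -0.0798 tilt [0.0002 0.    ] w 0.0419 F [ 0.4 -0.4  0.5]
turn -0.073  then shift(after turn) [-13.861  -1.588  -2.189]  shift(now) [-13.929  -0.791  -2.189]
```

Call:
{"api": "carry_out", "payload": {
  "rows": [
    [0,0,-0.4,0,0,0,1],
    [0,0,-0.8,0,0,0,1],
    [0,0,-0.8,0,0,0,1],
    [0,0,-0.4,0,0,-0.073,1],
    [-0.5,-0.09,0,0,0,0,1],
    [-0.8,-0.09,0,0,0,0,1],
    [-0.8,-0.09,0,0,0,0,1],
    [-0.8,-0.09,0,0,0,0,1],
    [-0.8,-0.09,0,0,0,0,1],
    [-0.8,-0.09,0,0,0,0,1],
    [-0.8,-0.09,0,0,0,0,1],
    [-0.8,-0.09,0,0,0,0,1],
    [-0.8,-0.09,0,0,0,0,1],
    [-0.8,-0.09,0,0,0,0,1],
    [-0.8,-0.09,0,0,0,0,1],
    [-0.8,-0.09,0,0,0,0,1],
    [-0.8,-0.09,0,0,0,0,1],
    [-0.8,-0.09,0,0,0,0,1],
    [-0.8,-0.09,0,0,0,0,1],
    [-0.8,-0.09,0,0,0,0,1]
  ]
}}

```text
t: 23.4
position: [0.4658, -0.3682, 0.1069]
orientation: [-0.0, 0.715, 0.699, -0.0]
wrist_force: [-0.4, -0.3, -1.5]
grip_width: 0.042
grasp_force: 15.0
```

Call:
{"api": "carry_out", "payload": {
  "rows": [
    [-0.8,-0.09,0,0,0,0,1],
    [-0.4,-0.09,0,0,0,0,1],
    [0,0,0,0,0,0,1],
    [0,0,0,0,0,0,1]
  ]
}}

```text
t: 23.8
position: [0.4603, -0.4018, 0.1064]
orientation: [-0.0, 0.715, 0.699, 0.0]
wrist_force: [-1.1, 0.6, -2.2]
grip_width: 0.0421
grasp_force: 15.0
```

```bash
python3 g.py .4611 -.4075 .0285 -.0225
```

```text
t 23.8 pos [ 0.4603 -0.4018  0.1064] th -0.0219 tilt [-0.      0.0013] w 0.0421 F [-1.1  0.6 -2.2]
turn 0.001  then shift(after turn) [-0.19   0.031  2.596]  shift(now) [-0.193  0.031  2.596]
```

Call:
{"api": "carry_out", "payload": {
  "rows": [
    [-0.19,0.03,0.4,0,0,0,1],
    [0,0,0.8,0,0,0,1],
    [0,0,0.7,0,0,0,1],
    [0,0,0.4,0,0,0,1],
    [0,0,0.2,0,0,0,1],
    [0,0,0.1,0,0,0,1],
    [0,0,0,0,0,0,1],
    [0,0,0,0,0,0,-1],
    [0,0,0,0,0,0,-1],
    [0,0,0,0,0,0,-1],
    [0,0,0,0,0,0,-1],
    [0,0,-0.2,0,0,0,-1],
    [0,0,-0.8,0,0,0,-1],
    [0,0,-0.8,0,0,0,-1],
    [0,0,-0.8,0,0,0,-1],
    [0,0,-0.2,0,0,0,-1],
    [0,0,0,0,0,0,-1]
  ]
}}

```text
t: 25.5
position: [0.4615, -0.4094, 0.1133]
orientation: [0.001, 0.715, 0.699, 0.0]
wrist_force: [-0.4, 0.6, 0.3]
grip_width: 0.0939
grasp_force: 0.0
```

```bash
python3 - <<'E'
from g import *
r=lambda a:np.round(a,4)
p=arm.grab_frame("top")
v=carton(p,.03,.517,.006,-.05);print(*map(r,v))
go(.5206,.1083,.034,.045)
E
```

```text
[ 0.5191  0.0072 -0.0708] -92.4146 [0.52   0.0078 0.03  ]
t 25.6 pos [ 0.4607 -0.4089  0.1122] th -0.0226 tilt [-0.     -0.0002] w 0.0942 F [ 0.2 -0.   0.2]
turn -0.086  then shift(after turn) [17.134  2.77   2.606]  shift(now) [17.283  1.606  2.602]
```

Call:
{"api": "carry_out", "payload": {
  "rows": [
    [0,0,0,0,0,-0.086,-1],
    [0.5,0.126,0,0,0,0,-1],
    [0.8,0.126,0,0,0,0,-1],
    [0.8,0.126,0,0,0,0,-1],
    [0.8,0.126,0,0,0,0,-1],
    [0.8,0.126,0,0,0,0,-1],
    [0.8,0.126,0,0,0,0,-1],
    [0.8,0.126,0,0,0,0,-1],
    [0.8,0.126,0,0,0,0,-1],
    [0.8,0.126,0,0,0,0,-1],
    [0.8,0.126,0,0,0,0,-1],
    [0.8,0.126,0,0,0,0,-1],
    [0.8,0.126,0,0,0,0,-1],
    [0.8,0.126,0,0,0,0,-1],
    [0.8,0.126,0,0,0,0,-1],
    [0.8,0.126,0,0,0,0,-1],
    [0.8,0.126,0,0,0,0,-1],
    [0.8,0.126,0,0,0,0,-1],
    [0.8,0.126,0,0,0,0,-1],
    [0.8,0.126,0,0,0,0,-1]
  ]
}}

```text
t: 27.55
position: [0.5111, 0.0429, 0.1114]
orientation: [-0.001, 0.691, 0.723, -0.001]
wrist_force: [0.5, 0.3, 1.0]
grip_width: 0.0942
grasp_force: 0.0
```

Call:
{"api": "carry_out", "payload": {
  "rows": [
    [0.8,0.126,0,0,0,0,-1],
    [0.8,0.126,0,0,0,0,-1],
    [0.5,0.12,0.2,0,0,0,-1],
    [0,0,0.4,0,0,0,-1],
    [0,0,0.4,0,0,0,-1],
    [0,0,0,0,0,0,-1],
    [0,0,0,0,0,0,-1]
  ]
}}

```text
t: 28.25
position: [0.5201, 0.103, 0.0815]
orientation: [-0.0, 0.692, 0.722, -0.001]
wrist_force: [0.2, -0.2, -0.4]
grip_width: 0.094
grasp_force: 0.0
```

```bash
python3 - <<'E'
from g import *
r=lambda a:np.round(a,4)
go(.5206,.1083,.034,.045)
p=arm.grab_frame("top")
for y in(-.23,-.319,-.408): print(*map(r,carton(p,.054,.463,y,-.0235)))
E
```

```text
t 28.2 pos [0.5201 0.103  0.0815] th 0.0432 tilt [-0.0019 -0.001 ] w 0.094 F [ 0.2 -0.2 -0.4]
turn -0.002  then shift(after turn) [0.177 0.026 1.583]  shift(now) [0.178 0.028 1.583]
[ 0.4642 -0.2286 -0.0109] -34.8456 [ 0.4647 -0.2303  0.054 ]
[ 0.4632 -0.3213 -0.0153] -35.6065 [ 0.4631 -0.3198  0.054 ]
[ 0.5022 -0.4083  0.076 ] -46.9483 [ 0.5031 -0.4083  0.054 ]
```

```bash
python3 - <<'E'
from g import *
p=arm.grab_frame("top");s=arm.grab_frame("side")
a=cv2.resize(p["frame"][255:340,285:435],None,fx=4,fy=4,interpolation=cv2.INTER_CUBIC);b=cv2.resize(s["frame"][260:370,320:430],None,fx=2.3,fy=2.3,interpolation=cv2.INTER_CUBIC)
o=np.zeros((600,600,3),np.uint8);o[:340]=a;o[342:342+b.shape[0],:b.shape[1]]=b
cv2.imwrite("pics/z6.png",o[...,::-1])
E
```

```text
(no output)
```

View pics/z6.png

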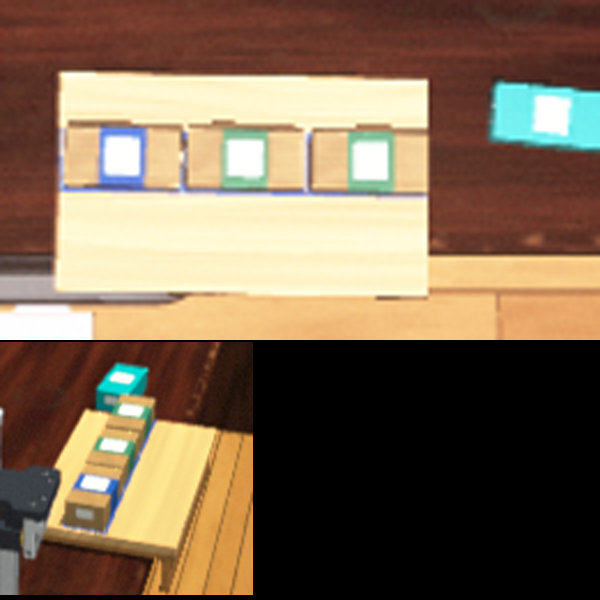

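The bottom course is complete: three cartons in a row, labels at crop (123,157), (245,159) and (371,161). The odd fit was a false optimum. On to the top of pile B.

Call:
{"api": "carry_out", "payload": {
  "rows": [
    [0.18,0.03,0.5,0,0,0,-1],
    [0,0,0.5,0,0,0,-1],
    [0,0,0.4,0,0,0,-1],
    [0,0,0.18,0,0,0,-1],
    [0,0,0,0,0,0,-1],
    [0,0,0,0,0,0,1],
    [0,0,0,0,0,0,1],
    [0,0,0,0,0,0,1],
    [0,0,0,0,0,0,1],
    [0,0,0,0,0,0,1],
    [0,0,0,0,0,0,1],
    [0,0,0,0,0,0,1],
    [0,0,0,0,0,0,1],
    [0,0,0,0,0,0,1]
  ]
}}

```text
t: 29.8
position: [0.5217, 0.1098, 0.035]
orientation: [0.0, 0.691, 0.723, 0.0]
wrist_force: [-0.0, -0.4, 0.5]
grip_width: 0.0421
grasp_force: 15.0
```

```bash
python3 - <<'E'
from g import *
r=lambda a:np.round(a,4)
go(.464,-.275,.13,-.022)
p=arm.grab_frame("top")
print(*map(r,carton(p,.054,.461,-.408,-.0235)))
L=[ground(p,285+u/4-.4,255+v/4-.4,.054).round(4) for u,v in((123,157),(245,159),(371,161))];print(L)
E
```

```text
t 29.8 pos [0.5217 0.1098 0.035 ] th 0.0451 tilt [0.0003 0.0001] w 0.0421 F [-0.  -0.4  0.5]
turn 0.085  then shift(after turn) [-12.866  -1.64   -3.168]  shift(now) [-12.727  -2.498  -3.169]
[ 0.4608 -0.4103 -0.0217] -35.5904 [ 0.4614 -0.4093  0.054 ]
[array([ 0.4638, -0.2321,  0.054 ]), array([ 0.4624, -0.3195,  0.054 ]), array([ 0.461 , -0.4098,  0.054 ])]
```

Call:
{"api": "carry_out", "payload": {
  "rows": [
    [0,0,-0.4,0,0,0,1],
    [0,0,-0.8,0,0,0,1],
    [0,0,-0.8,0,0,0,1],
    [0,0,-0.8,0,0,0,1],
    [0,0,-0.4,0,0,0.085,1],
    [-0.5,-0.096,0,0,0,0,1],
    [-0.8,-0.096,0,0,0,0,1],
    [-0.8,-0.096,0,0,0,0,1],
    [-0.8,-0.096,0,0,0,0,1],
    [-0.8,-0.096,0,0,0,0,1],
    [-0.8,-0.096,0,0,0,0,1],
    [-0.8,-0.096,0,0,0,0,1],
    [-0.8,-0.096,0,0,0,0,1],
    [-0.8,-0.096,0,0,0,0,1],
    [-0.8,-0.096,0,0,0,0,1],
    [-0.8,-0.096,0,0,0,0,1],
    [-0.8,-0.096,0,0,0,0,1],
    [-0.8,-0.096,0,0,0,0,1],
    [-0.8,-0.096,0,0,0,0,1],
    [-0.8,-0.096,0,0,0,0,1]
  ]
}}

```text
t: 31.85
position: [0.4685, -0.2419, 0.1302]
orientation: [-0.001, 0.714, 0.7, -0.001]
wrist_force: [-0.5, 0.1, -2.0]
grip_width: 0.0419
grasp_force: 15.0
```

Call:
{"api": "carry_out", "payload": {
  "rows": [
    [-0.8,-0.096,0,0,0,0,1],
    [-0.3,-0.096,0,0,0,0,1],
    [0,0,0,0,0,0,1],
    [0,0,0,0,0,0,1]
  ]
}}

```text
t: 32.25
position: [0.4637, -0.272, 0.1306]
orientation: [-0.001, 0.714, 0.7, 0.0]
wrist_force: [0.0, 0.2, -0.9]
grip_width: 0.0422
grasp_force: 15.0
```

```bash
python3 g.py .464 -.274 .0595 -.022
```

```text
t 32.2 pos [ 0.4637 -0.272   0.1306] th -0.0208 tilt [-0.0008  0.0013] w 0.0422 F [ 0.   0.2 -0.9]
turn 0.002  then shift(after turn) [-0.068  0.011  2.369]  shift(now) [-0.07   0.013  2.369]
```

Call:
{"api": "carry_out", "payload": {
  "rows": [
    [-0.07,0.01,0.4,0,0,0.002,1],
    [0,0,0.8,0,0,0,1],
    [0,0,0.6,0,0,0,1],
    [0,0,0.3,0,0,0,1],
    [0,0,0.17,0,0,0,1],
    [0,0,0.1,0,0,0,1],
    [0,0,0,0,0,0,1],
    [0,0,0,0,0,0,-1],
    [0,0,0,0,0,0,-1],
    [0,0,0,0,0,0,-1],
    [0,0,0,0,0,0,-1],
    [0,0,0,0,0,0,-1],
    [0,0,-0.2,0,0,0,-1],
    [0,0,-0.8,0,0,0,-1],
    [0,0,-0.8,0,0,0,-1],
    [0,0,-0.4,0,0,0,-1],
    [0,0,0,0,0,0,-1]
  ]
}}

```text
t: 33.95
position: [0.4657, -0.2758, 0.1275]
orientation: [0.002, 0.715, 0.699, 0.001]
wrist_force: [0.9, 0.5, 0.7]
grip_width: 0.0942
grasp_force: 0.0
```

```bash
python3 g.py .5191 .0074 .004 -.0708
```

```text
t 34.0 pos [ 0.4657 -0.2758  0.1275] th -0.0235 tilt [ 0.0032 -0.0018] w 0.0942 F [0.9 0.5 0.7]
turn 0.06  then shift(after turn) [9.543 1.109 4.116]  shift(now) [9.487 1.546 4.105]
```

Call:
{"api": "carry_out", "payload": {
  "rows": [
    [0.5,0.085,0,0,0,0.06,-1],
    [0.8,0.085,0,0,0,0,-1],
    [0.8,0.085,0,0,0,0,-1],
    [0.8,0.085,0,0,0,0,-1],
    [0.8,0.085,0,0,0,0,-1],
    [0.8,0.085,0,0,0,0,-1],
    [0.8,0.085,0,0,0,0,-1],
    [0.8,0.085,0,0,0,0,-1],
    [0.8,0.085,0,0,0,0,-1],
    [0.8,0.085,0,0,0,0,-1],
    [0.8,0.085,0.2,0,0,0,-1],
    [0.8,0.085,0.5,0,0,0,-1],
    [0.3,0.085,0.7,0,0,0,-1],
    [0,0,0.7,0,0,0,-1],
    [0,0,0.3,0,0,0,-1],
    [0,0,0,0,0,0,-1],
    [0,0,0,0,0,0,-1]
  ]
}}

```text
t: 35.65
position: [0.5171, 0.0096, 0.0539]
orientation: [-0.0, 0.732, 0.682, -0.0]
wrist_force: [-0.3, 0.2, 0.5]
grip_width: 0.0938
grasp_force: 0.0
```

```bash
python3 - <<'E'
from g import *
r=lambda a:np.round(a,4)
go(.5191,.0074,.004,-.0708)
p=arm.grab_frame("top")
print(*map(r,carton(p,.084,.464,-.275,-.0235)))
print(*map(r,carton(p,.054,.461,-.409,-.0235)))
E
```

```text
t 35.6 pos [0.5171 0.0096 0.0539] th -0.071 tilt [-0.0002 -0.0001] w 0.0938 F [-0.3  0.2  0.5]
turn -0.0  then shift(after turn) [-0.067  0.072  1.662]  shift(now) [-0.067  0.072  1.662]
[ 0.4635 -0.2615  0.0016] -29.0409 [ 0.4639 -0.2688  0.084 ]
[ 0.4608 -0.4102 -0.019 ] -35.3756 [ 0.4613 -0.4092  0.054 ]
```

```bash
python3 - <<'E'
from g import *
p=arm.grab_frame("top")
w=(cv2.resize(p["frame"],None,fx=8,fy=8,interpolation=cv2.INTER_CUBIC).min(2)>165).astype(np.uint8)
n,l,st,c=cv2.connectedComponentsWithStats(w)
for i in range(1,n):
    u,v=(c[i]+.5)/8-.5
    if 290<u<400 and 270<v<325 and 300<st[i,4]<8000: print(st[i,4],u.round(1),v.round(1),[ground(p,u,v,z)[:2].round(4) for z in(.054,.084)])
E
```

```text
6585 330.6 292.6 [array([ 0.4675, -0.276 ]), array([ 0.4645, -0.2752])]
3356 313.2 293.5 [array([ 0.4647, -0.2259]), array([ 0.4617, -0.2259])]
3762 347.7 294.2 [array([ 0.4629, -0.3248]), array([ 0.46  , -0.3232])]
5961 377.1 294.7 [array([ 0.4615, -0.409 ]), array([ 0.4585, -0.406 ])]
```

Call:
{"api": "carry_out", "payload": {
  "rows": [
    [-0.07,0.07,0.5,0,0,0,-1],
    [0,0,0.5,0,0,0,-1],
    [0,0,0.4,0,0,0,-1],
    [0,0,0.22,0,0,0,-1],
    [0,0,0.04,0,0,0,-1],
    [0,0,0,0,0,0,1],
    [0,0,0,0,0,0,1],
    [0,0,0,0,0,0,1],
    [0,0,0,0,0,0,1],
    [0,0,0,0,0,0,1],
    [0,0,0,0,0,0,1],
    [0,0,0,0,0,0,1],
    [0,0,0,0,0,0,1],
    [0,0,0,0,0,0,1]
  ]
}}

```text
t: 37.15
position: [0.5193, 0.0076, 0.0041]
orientation: [0.0, 0.732, 0.682, 0.0]
wrist_force: [-0.2, -0.3, 0.4]
grip_width: 0.0421
grasp_force: 15.0
```

```bash
python3 g.py .462 -.364 .13 -.022
```

```text
t 37.1 pos [0.5193 0.0076 0.0041] th -0.0704 tilt [0.0004 0.    ] w 0.0421 F [-0.2 -0.3  0.4]
turn -0.062  then shift(after turn) [-12.427  -1.636  -4.198]  shift(now) [-12.492  -1.031  -4.199]
```

Call:
{"api": "carry_out", "payload": {
  "rows": [
    [0,0,-0.4,0,0,0,1],
    [0,0,-0.8,0,0,0,1],
    [0,0,-0.8,0,0,0,1],
    [0,0,-0.8,0,0,0,1],
    [0,0,-0.8,0,0,0,1],
    [0,0,-0.6,0,0,-0.062,1],
    [-0.5,-0.102,0,0,0,0,1],
    [-0.8,-0.102,0,0,0,0,1],
    [-0.8,-0.102,0,0,0,0,1],
    [-0.8,-0.102,0,0,0,0,1],
    [-0.8,-0.102,0,0,0,0,1],
    [-0.8,-0.102,0,0,0,0,1],
    [-0.8,-0.102,0,0,0,0,1],
    [-0.8,-0.102,0,0,0,0,1],
    [-0.8,-0.102,0,0,0,0,1],
    [-0.8,-0.102,0,0,0,0,1],
    [-0.8,-0.102,0,0,0,0,1],
    [-0.8,-0.102,0,0,0,0,1],
    [-0.8,-0.102,0,0,0,0,1],
    [-0.8,-0.102,0,0,0,0,1]
  ]
}}

```text
t: 39.15
position: [0.4684, -0.3191, 0.1306]
orientation: [-0.0, 0.715, 0.699, -0.0]
wrist_force: [0.1, -0.8, -0.8]
grip_width: 0.0418
grasp_force: 15.0
```

Call:
{"api": "carry_out", "payload": {
  "rows": [
    [-0.8,-0.102,0,0,0,0,1],
    [-0.7,-0.102,0,0,0,0,1],
    [0,0,0,0,0,0,1],
    [0,0,0,0,0,0,1]
  ]
}}

```text
t: 39.55
position: [0.4617, -0.3625, 0.1302]
orientation: [-0.0, 0.715, 0.699, 0.0]
wrist_force: [0.3, 0.8, -1.6]
grip_width: 0.0421
grasp_force: 15.0
```

```bash
python3 g.py .462 -.3645 .0587 -.022
```

```text
t 39.5 pos [ 0.4617 -0.3625  0.1302] th -0.0224 tilt [-0.0002  0.001 ] w 0.0421 F [ 0.3  0.8 -1.6]
turn -0.001  then shift(after turn) [-0.065  0.012  2.383]  shift(now) [-0.068  0.013  2.383]
```

Call:
{"api": "carry_out", "payload": {
  "rows": [
    [-0.07,0.01,0.4,0,0,0,1],
    [0,0,0.8,0,0,0,1],
    [0,0,0.6,0,0,0,1],
    [0,0,0.3,0,0,0,1],
    [0,0,0.18,0,0,0,1],
    [0,0,0.1,0,0,0,1],
    [0,0,0,0,0,0,1],
    [0,0,0,0,0,0,-1],
    [0,0,0,0,0,0,-1],
    [0,0,0,0,0,0,-1],
    [0,0,0,0,0,0,-1],
    [0,0,0,0,0,0,-1],
    [0,0,-0.2,0,0,0,-1],
    [0,0,-0.8,0,0,0,-1],
    [0,0,-0.8,0,0,0,-1],
    [0,0,-0.4,0,0,0,-1],
    [0,0,0,0,0,0,-1]
  ]
}}

```text
t: 41.25
position: [0.4635, -0.3661, 0.1265]
orientation: [0.002, 0.715, 0.699, 0.0]
wrist_force: [0.2, 0.1, 0.6]
grip_width: 0.0938
grasp_force: 0.0
```

```bash
python3 - <<'E'
from g import *
r=lambda a:np.round(a,4)
p=arm.grab_frame("top")
v=carton(p,.03,.52,.109,.02);print(*map(r,v))
go(v[0][0],v[0][1],.004,v[0][2])
E
```

```text
[0.5204 0.11   0.0395] -84.9459 [0.5214 0.1107 0.03  ]
t 41.3 pos [ 0.4625 -0.3656  0.1251] th -0.022 tilt [ 0.0011 -0.0009] w 0.0938 F [-0.1  0.4 -0.9]
turn -0.078  then shift(after turn) [15.766  2.552  4.038]  shift(now) [15.896  1.575  4.025]
```

Call:
{"api": "carry_out", "payload": {
  "rows": [
    [0.56,0.1215,0,0,0,-0.078,-1],
    [0.8,0.1215,0,0,0,0,-1],
    [0.8,0.1215,0,0,0,0,-1],
    [0.8,0.1215,0,0,0,0,-1],
    [0.8,0.1215,0,0,0,0,-1],
    [0.8,0.1215,0,0,0,0,-1],
    [0.8,0.1215,0,0,0,0,-1],
    [0.8,0.1215,0,0,0,0,-1],
    [0.8,0.1215,0,0,0,0,-1],
    [0.8,0.1215,0,0,0,0,-1],
    [0.8,0.1215,0,0,0,0,-1],
    [0.8,0.1215,0,0,0,0,-1],
    [0.8,0.1215,0,0,0,0,-1],
    [0.8,0.1215,0,0,0,0,-1],
    [0.8,0.1215,0,0,0,0,-1],
    [0.8,0.1215,0,0,0,0,-1],
    [0.8,0.1215,0,0,0,0,-1],
    [0.8,0.1215,0,0,0,0,-1],
    [0.8,0.1215,0.4,0,0,0,-1],
    [0.8,0.1215,0.6,0,0,0,-1]
  ]
}}

```text
t: 43.3
position: [0.5166, 0.1121, 0.0939]
orientation: [-0.0, 0.692, 0.722, 0.0]
wrist_force: [1.0, -0.1, 0.4]
grip_width: 0.0941
grasp_force: 0.0
```

Call:
{"api": "carry_out", "payload": {
  "rows": [
    [0,0.1215,0.7,0,0,0,-1],
    [0,0,0.7,0,0,0,-1],
    [0,0,0,0,0,0,-1],
    [0,0,0,0,0,0,-1]
  ]
}}

```text
t: 43.7
position: [0.5197, 0.1106, 0.052]
orientation: [-0.001, 0.692, 0.722, -0.001]
wrist_force: [-0.3, -0.7, 0.5]
grip_width: 0.094
grasp_force: 0.0
```

```bash
cat > lab.py <<'E'
from g import *
def labels(p,zs=(.054,.084)):
    w=(cv2.resize(p["frame"],None,fx=8,fy=8,interpolation=cv2.INTER_CUBIC).min(2)>165).astype(np.uint8)
    n,l,st,c=cv2.connectedComponentsWithStats(w)
    for i in range(1,n):
        u,v=(c[i]+.5)/8-.5
        if 290<u<400 and 260<v<325 and 300<st[i,4]<8000: print(st[i,4],u.round(1),v.round(1),[ground(p,u,v,z)[:2].round(4) for z in zs])
E
python3 - <<'E'
from lab import *
go(.5204,.110,.004,.0395); labels(arm.grab_frame("top"))
E
```

```text
t 43.7 pos [0.5197 0.1106 0.052 ] th 0.0419 tilt [-0.0025 -0.0001] w 0.094 F [-0.3 -0.7  0.5]
turn 0.003  then shift(after turn) [-0.022  0.022  1.599]  shift(now) [-0.022  0.026  1.599]
346 309.2 292.0 [array([ 0.469 , -0.2145]), array([ 0.4659, -0.2147])]
3781 378.8 294.4 [array([ 0.4624, -0.4141]), array([ 0.4595, -0.411 ])]
6703 330.6 292.6 [array([ 0.4675, -0.2759]), array([ 0.4645, -0.2751])]
6983 362.6 293.5 [array([ 0.465 , -0.3675]), array([ 0.462 , -0.3651])]
3381 313.2 293.5 [array([ 0.4647, -0.2259]), array([ 0.4617, -0.2259])]
1904 346.1 294.2 [array([ 0.4628, -0.3203]), array([ 0.4599, -0.3187])]
```

Call:
{"api": "carry_out", "payload": {
  "rows": [
    [-0.02,0.02,0.5,0,0,0.003,-1],
    [0,0,0.5,0,0,0,-1],
    [0,0,0.4,0,0,0,-1],
    [0,0,0.2,0,0,0,-1],
    [0,0,0,0,0,0,1],
    [0,0,0,0,0,0,1],
    [0,0,0,0,0,0,1],
    [0,0,0,0,0,0,1],
    [0,0,0,0,0,0,1],
    [0,0,0,0,0,0,1],
    [0,0,0,0,0,0,1],
    [0,0,0,0,0,0,1],
    [0,0,0,0,0,0,1]
  ]
}}

```text
t: 45.05
position: [0.5219, 0.1094, 0.0047]
orientation: [0.0, 0.694, 0.72, 0.0]
wrist_force: [0.2, -0.1, 1.6]
grip_width: 0.0421
grasp_force: 15.0
```

```bash
python3 g.py .4632 -.3201 .17 .0395
```

```text
t 45.0 pos [0.5219 0.1094 0.0047] th 0.0372 tilt [0.0004 0.    ] w 0.0421 F [ 0.2 -0.1  1.6]
turn -0.003  then shift(after turn) [-14.227  -2.521  -5.51 ]  shift(now) [-14.233  -2.487  -5.511]
```

Call:
{"api": "carry_out", "payload": {
  "rows": [
    [0,0,-0.4,0,0,0,1],
    [0,0,-0.8,0,0,0,1],
    [0,0,-0.8,0,0,0,1],
    [0,0,-0.8,0,0,0,1],
    [0,0,-0.8,0,0,0,1],
    [0,0,-0.8,0,0,0,1],
    [0,0,-0.8,0,0,0,1],
    [0,0,-0.3,0,0,0,1],
    [-0.5,-0.138,0,0,0,0,1],
    [-0.8,-0.138,0,0,0,0,1],
    [-0.8,-0.138,0,0,0,0,1],
    [-0.8,-0.138,0,0,0,0,1],
    [-0.8,-0.138,0,0,0,0,1],
    [-0.8,-0.138,0,0,0,0,1],
    [-0.8,-0.138,0,0,0,0,1],
    [-0.8,-0.138,0,0,0,0,1],
    [-0.8,-0.138,0,0,0,0,1],
    [-0.8,-0.138,0,0,0,0,1],
    [-0.8,-0.138,0,0,0,0,1],
    [-0.8,-0.138,0,0,0,0,1]
  ]
}}

```text
t: 47.05
position: [0.48, -0.1731, 0.1681]
orientation: [-0.001, 0.694, 0.72, -0.001]
wrist_force: [0.6, -0.6, -1.2]
grip_width: 0.0419
grasp_force: 15.0
```

Call:
{"api": "carry_out", "payload": {
  "rows": [
    [-0.82,-0.138,0,0,0,0,1],
    [-0.82,-0.138,0,0,0,0,1],
    [-0.82,-0.138,0,0,0,0,1],
    [-0.82,-0.138,0,0,0,0,1],
    [-0.82,-0.138,0,0,0,0,1],
    [-0.82,-0.138,0,0,0,0,1],
    [0,0,0,0,0,0.173,1],
    [0,0,0,0,0,0.173,1],
    [0,0,0,0,0,0.173,1],
    [0,0,0,0,0,0.173,1],
    [0,0,0,0,0,0.173,1],
    [0,0,0,0,0,0.173,1],
    [0,0,0,0,0,0.173,1],
    [0,0,0,0,0,0.173,1],
    [0,0,0,0,0,0.173,1],
    [0,0,0,0,0,0.173,1],
    [0,0,0,0,0,0.173,1],
    [0,0,0,0,0,0.173,1],
    [0,0,0,0,0,0,1],
    [0,0,0,0,0,0,1]
  ]
}}

```text
t: 49.05
position: [0.4617, -0.3197, 0.1686]
orientation: [-0.0, 1.0, -0.01, -0.001]
wrist_force: [0.1, 0.4, -1.8]
grip_width: 0.0418
grasp_force: 15.0
```

```bash
python3 g.py .4622 -.3201 .0895 -1.5928
```

```text
t 49.0 pos [ 0.4617 -0.3197  0.1686] th -1.5907 tilt [-0.0024  0.0007] w 0.0418 F [ 0.1  0.4 -1.8]
turn 0.003  then shift(after turn) [0.017 0.012 2.636]  shift(now) [0.023 0.014 2.636]
```

Call:
{"api": "carry_out", "payload": {
  "rows": [
    [0.02,0.01,0.5,0,0,0.003,1],
    [0,0,0.8,0,0,0,1],
    [0,0,0.7,0,0,0,1],
    [0,0,0.35,0,0,0,1],
    [0,0,0.2,0,0,0,1],
    [0,0,0.1,0,0,0,1],
    [0,0,0,0,0,0,1],
    [0,0,0,0,0,0,-1],
    [0,0,0,0,0,0,-1],
    [0,0,0,0,0,0,-1],
    [0,0,0,0,0,0,-1],
    [0,0,0,0,0,0,-1],
    [0,0,-0.2,0,0,0,-1],
    [0,0,-0.8,0,0,0,-1],
    [0,0,-0.8,0,0,0,-1],
    [0,0,-0.8,0,0,0,-1],
    [0,0,-0.2,0,0,0,-1]
  ]
}}

```text
t: 50.75
position: [0.4652, -0.3211, 0.1769]
orientation: [0.001, 1.0, -0.012, 0.002]
wrist_force: [-0.4, 0.0, 0.5]
grip_width: 0.0944
grasp_force: 0.0
```

Call:
{"api": "carry_out", "payload": {
  "rows": [
    [0,-0.8,0,0,0,0,-1],
    [0,-0.8,0,0,0,0,-1],
    [0,-0.8,0,0,0,0,-1],
    [0,-0.8,0,0,0,0,-1],
    [0,-0.8,0,0,0,0,-1],
    [0,-0.8,0,0,0,0,-1],
    [0,-0.8,0,0,0,0,-1],
    [0,-0.8,0,0,0,0,-1],
    [0,-0.8,0,0,0,0,-1],
    [0,-0.8,0,0,0,0,-1],
    [0,0,0,0,0,0,-1],
    [0,0,0,0,0,0,-1]
  ]
}}

```text
t: 51.95
position: [0.4694, -0.0802, 0.1738]
orientation: [0.0, 1.0, -0.012, -0.0]
wrist_force: [-0.2, -0.3, -0.0]
grip_width: 0.094
grasp_force: 0.0
```

```bash
python3 - <<'E'
from lab import *
p=arm.grab_frame("top");s=arm.grab_frame("side");labels(p,(.054,.084,.114));print(arm.observe()["t"])
a=cv2.resize(p["frame"][255:340,285:435],None,fx=4,fy=4,interpolation=cv2.INTER_CUBIC);b=cv2.resize(s["frame"][250:360,320:430],None,fx=2.3,fy=2.3,interpolation=cv2.INTER_CUBIC)
o=np.zeros((600,600,3),np.uint8);o[:340]=a;o[342:342+b.shape[0],:b.shape[1]]=b
cv2.imwrite("pics/z7.png",o[...,::-1])
E
```

```text
6446 348.7 290.0 [array([ 0.4749, -0.3279]), array([ 0.4717, -0.3263]), array([ 0.4685, -0.3246])]
326 309.2 292.4 [array([ 0.468 , -0.2144]), array([ 0.465 , -0.2147]), array([ 0.4619, -0.2149])]
3720 378.8 294.4 [array([ 0.4623, -0.4141]), array([ 0.4594, -0.4109]), array([ 0.4564, -0.4078])]
6643 330.6 292.5 [array([ 0.4676, -0.2759]), array([ 0.4645, -0.2751]), array([ 0.4615, -0.2743])]
6938 362.6 293.5 [array([ 0.465 , -0.3676]), array([ 0.462 , -0.3652]), array([ 0.459 , -0.3628])]
3338 313.2 293.5 [array([ 0.4647, -0.2258]), array([ 0.4617, -0.2259]), array([ 0.4587, -0.2259])]
52.05
```

View pics/z7.png

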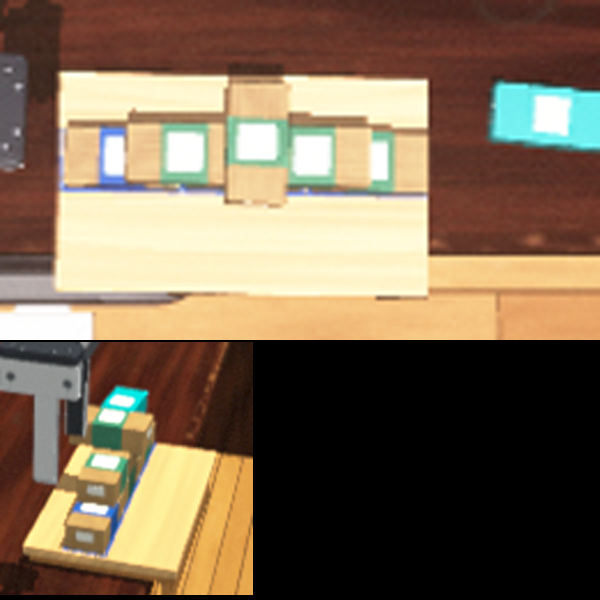

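The crosswise carton is about 5 mm off in x and y, because the camera and robot y frames differ by about 4.5 mm, which only cancels for lengthwise cartons. I'll regrasp it and shift it.

Call:
{"api": "carry_out", "payload": {
  "rows": [
    [-0.02,0.8,0,0,0,0,-1],
    [-0.02,0.8,0,0,0,0,-1],
    [-0.02,0.8,0,0,0,0,-1],
    [-0.02,0.8,0,0,0,0,-1],
    [-0.02,0.8,0,0,0,0,-1],
    [-0.02,0.8,0,0,0,0,-1],
    [-0.02,0.8,0,0,0,0,-1],
    [-0.02,0.8,0,0,0,0,-1],
    [-0.02,0.8,0,0,0,0,-1],
    [-0.02,0.8,0,0,0,0,-1],
    [0,0,0.6,0,0,0,-1],
    [0,0,0,0,0,0,-1],
    [0,0,0,0,0,0,-1]
  ]
}}

```text
t: 53.35
position: [0.4569, -0.3201, 0.1558]
orientation: [-0.0, 1.0, -0.013, -0.001]
wrist_force: [1.2, 0.8, -0.6]
grip_width: 0.0941
grasp_force: 0.0
```

```bash
python3 g.py .4622 -.3201 .0895 -1.5928
```

```text
t 53.4 pos [ 0.4569 -0.3201  0.1558] th -1.5968 tilt [-0.0012  0.0007] w 0.0941 F [ 1.2  0.8 -0.6]
turn -0.005  then shift(after turn) [ 0.176 -0.005  2.21 ]  shift(now) [ 0.178 -0.004  2.21 ]
```

Call:
{"api": "carry_out", "payload": {
  "rows": [
    [0.18,0,0.6,0,0,-0.005,-1],
    [0,0,0.7,0,0,0,-1],
    [0,0,0.5,0,0,0,-1],
    [0,0,0.3,0,0,0,-1],
    [0,0,0.1,0,0,0,-1],
    [0,0,0,0,0,0,1],
    [0,0,0,0,0,0,1],
    [0,0,0,0,0,0,1],
    [0,0,0,0,0,0,1],
    [0,0,0,0,0,0,1],
    [0,0,0,0,0,0,1],
    [0,0,0,0,0,0,1],
    [0,0,0,0,0,0,1],
    [0,0,0,0,0,0,1],
    [0,0,-0.15,0,0,0,1],
    [0,0,-0.15,0,0,0,1],
    [-0.17,-0.15,0,0,0,0,1],
    [0,0,0,0,0,0,1],
    [0,0,0,0,0,0,1]
  ]
}}

```text
t: 55.25
position: [0.4579, -0.3151, 0.0991]
orientation: [-0.0, 1.0, -0.01, -0.0]
wrist_force: [0.1, 0.3, -2.0]
grip_width: 0.0418
grasp_force: 14.9
```

```bash
python3 g.py .4569 -.3157 .0898 -1.5928
```

```text
t 55.2 pos [ 0.4579 -0.3151  0.0991] th -1.5916 tilt [-0.0002  0.0002] w 0.0418 F [ 0.1  0.3 -2. ]
turn 0.002  then shift(after turn) [-0.031  0.021  0.309]  shift(now) [-0.031  0.021  0.309]
```

Call:
{"api": "carry_out", "payload": {
  "rows": [
    [-0.03,0.02,0.15,0,0,0.002,1],
    [0,0,0.15,0,0,0,1],
    [0,0,0,0,0,0,1],
    [0,0,0,0,0,0,1],
    [0,0,0,0,0,0,-1],
    [0,0,0,0,0,0,-1],
    [0,0,0,0,0,0,-1],
    [0,0,0,0,0,0,-1],
    [0,0,0,0,0,0,-1],
    [0,0,0,0,0,0,-1],
    [0,0,-0.2,0,0,0,-1],
    [0,0,-0.8,0,0,0,-1],
    [0,0,-0.8,0,0,0,-1],
    [0,0,-0.8,0,0,0,-1],
    [0,0,-0.3,0,0,0,-1],
    [0,0,0,0,0,0,-1]
  ]
}}

```text
t: 56.85
position: [0.458, -0.3165, 0.1784]
orientation: [0.001, 1.0, -0.011, 0.001]
wrist_force: [0.5, -0.4, -0.9]
grip_width: 0.0939
grasp_force: 0.0
```

Call:
{"api": "carry_out", "payload": {
  "rows": [
    [0,-0.8,0,0,0,0,-1],
    [0,-0.8,0,0,0,0,-1],
    [0,-0.8,0,0,0,0,-1],
    [0,-0.8,0,0,0,0,-1],
    [0,-0.8,0,0,0,0,-1],
    [0,-0.8,0,0,0,0,-1],
    [0,-0.8,0,0,0,0,-1],
    [0,-0.8,0,0,0,0,-1],
    [0,-0.8,0,0,0,0,-1],
    [0,-0.8,0,0,0,0,-1],
    [0,0,0,0,0,0,-1],
    [0,0,0,0,0,0,-1]
  ]
}}

```text
t: 58.05
position: [0.462, -0.0761, 0.1763]
orientation: [0.0, 1.0, -0.011, -0.001]
wrist_force: [0.1, 0.2, 0.2]
grip_width: 0.0938
grasp_force: 0.0
```

```bash
python3 - <<'E'
from lab import *
p=arm.grab_frame("top");s=arm.grab_frame("side");labels(p,(.054,.084,.114));o=arm.observe();print(o["t"],o["position"])
a=cv2.resize(p["frame"][255:340,285:435],None,fx=4,fy=4,interpolation=cv2.INTER_CUBIC);b=cv2.resize(s["frame"][250:360,320:430],None,fx=2.3,fy=2.3,interpolation=cv2.INTER_CUBIC)
o=np.zeros((600,600,3),np.uint8);o[:340]=a;o[342:342+b.shape[0],:b.shape[1]]=b
cv2.imwrite("pics/z8.png",o[...,::-1])
E
```

```text
368 309.2 292.6 [array([ 0.4675, -0.2144]), array([ 0.4645, -0.2146]), array([ 0.4615, -0.2149])]
3763 378.8 294.4 [array([ 0.4624, -0.4141]), array([ 0.4595, -0.4109]), array([ 0.4565, -0.4077])]
6671 330.6 292.6 [array([ 0.4675, -0.2759]), array([ 0.4645, -0.2751]), array([ 0.4615, -0.2743])]
6621 347.3 292.2 [array([ 0.4686, -0.3237]), array([ 0.4655, -0.322 ]), array([ 0.4625, -0.3204])]
6955 362.6 293.5 [array([ 0.465 , -0.3676]), array([ 0.462 , -0.3652]), array([ 0.459 , -0.3629])]
3344 313.2 293.5 [array([ 0.4647, -0.2259]), array([ 0.4617, -0.2259]), array([ 0.4587, -0.226 ])]
58.15 [ 0.46218424 -0.07727498  0.17664335]
```

View pics/z8.png

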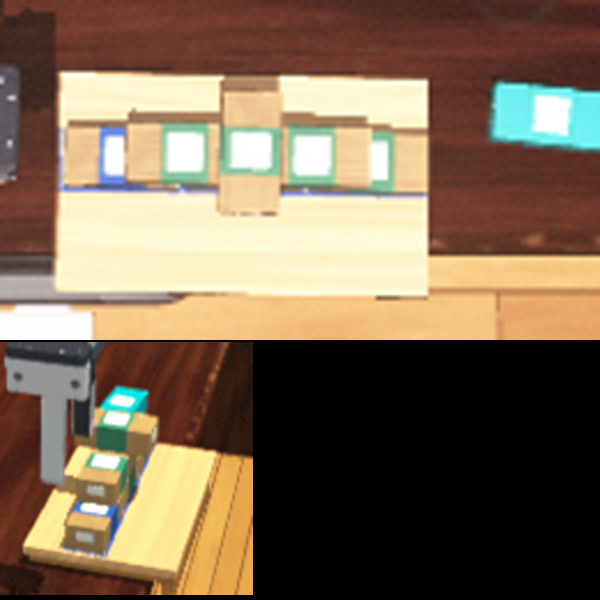

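The crosswise carton is now centred at (.4625, -.3204), with its label at crop (250,151). All the courses are neat and the arm is clear of them.

```bash
python3 -c "
from workcell import arm
print(arm.finish_job())"
```

```text
the job is handed in; nothing more can be done
None
```

All six cartons are stacked labels up in staggered courses, with the blue-sleeved one on the left-hand outline and the sixth crosswise on top; the final pictures showed placement within about 1–2 mm, the jars and lemon were not handled, and the job was handed in at about 58 s.

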